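# Slide the instrument box into the locating corner

## Task

Push the big grey instrument box along the bench until it sits square in the corner of the locating jig: its back flush against the long rail and its right end flush against the stop clamped on that rail. Only push it, gently, with the fingers: do not squeeze, lift or tip it, and leave the small black box, the adapter, the wrench and the steel dish where they are.

Things in the scene. Friction and masses are not known exactly. Their poses are not given: they have to be found in the camera images.
- attenuator: The grey box to push: plain oblong, 68 mm deep (x), 105 mm long (y), 44 mm high, 0.27 to 0.53 kg, loose, friction about 0.6. Origin on its underside: back face (+x, away from the robot) at x = +35.7 mm, front face at x = -32.3 mm (three sockets stand out 3 mm there but give no contact), ends at y = +-52.5 mm. Starts in front of the rail, left of the stop, turned up to 0.3 rad.
- rail: The jig's long rail: bare aluminium bar 245 mm long, 24 mm deep, 22 mm high (bolt heads 26 mm), fixed to the bench beyond the box. Origin on the bench at the foot of its front face, which is the plane x = 0; the bar fills x = 0..24 mm, y = -135..+110 mm; x points away from the robot, y along the rail to the left.
- stop: Steel stop clamped on the rail, place along it varies: a finger 16 mm thick, 22 mm high, standing out 55 mm from the rail's front towards the robot (black thumb screw 39 mm high over the rail). Axes as the rail's. Origin on the bench in the inner corner: finger fills x = -55..0, y = -16..0 mm, rail front is x = 0. Box home: its origin at x = -36, y = +52 mm here, axes parallel. Fixed.
- small_box: Bystander: small black module, 65 x 72 x 30 mm, nearest the robot to the left, origin at the centre of its underside. Loose.
- adapter: Bystander: small brass adapter standing upright behind the rail, 16 x 18 x 28 mm, origin at its foot. Loose.
- wrench: Bystander: torque wrench with an amber handle lying right of the jig, near the front, 18 x 140 x 14 mm, long in its y, origin at the centre of its underside. Loose.
- dish: Bystander: round steel dish, 53 mm across, 18 mm high, behind the rail to the right, origin at the centre of its underside. Loose.

How it is judged:
At the end, for the whole second after the job is handed in: The grey box lies flat and still on the bench with its back within 4 mm of the rail's front face and its right end within 4 mm of the stop's left face, square to them within 0.04 rad (x of attenuator in the frame of stop between -0.0397 and -0.03 m and y of attenuator in the frame of stop between 0.046 and 0.0565 m and angle between the x axis of attenuator and the x axis of stop, either way round below 0.04 rad and height (world z) of attenuator below 0.008 m and angle between attenuator's own z axis and vertical below 0.05 rad and linear speed of attenuator below 0.01 m/s); the robot touches nothing.
It fails at once if the grey box is lifted or tipped (height (world z) of attenuator above 0.012 m or angle between attenuator's own z axis and vertical above 0.15 rad).
It fails at once if the grey box is squeezed or pushed hard (over 45 N from the fingers) (contact force between the fingers and attenuator above 45 N).
It fails at once if the small black box, adapter, wrench or steel dish is moved more than 15 mm (distance of any of small_box, adapter, wrench, dish from where it was at the start of the episode above 0.015 m).
It also fails if it takes over 58 s, if anything falls off the work surface, if the arm or the gripper's body presses on something with over 40 N, if the wrist force passes 120 N, or if a joint passes its speed limit or range.

## Robot

A 6-joint arm with a two-finger parallel gripper is mounted at the origin on a cart in front of the work surface, level with it; the furniture and walls round the work are solid. World frame = base frame: x ahead of the robot, y to its left, z up, the work surface at z = 0. Lengths are in m, angles in rad, forces in N, time in s.
With the tool pointing down it reaches from about 0.25 to 0.725 m from the base axis. Payload 9.7 kg.
Tool frame: the origin (TCP) lies where the fingers leave the gripper's body, on its centre line; the fingertips stand 73 mm ahead of it and the grasp point (between the pads) lies 54 mm ahead of it; z points along the fingers, y is the line along which they close (so a half turn about z gives the same grasp; the last joint's range is limited). The gripper opens to 85 mm and grips with 20 to 120 N. Pads are 22 mm wide; open, the fingers measure 114 mm over their backs; the gripper's body (76 mm by 85 mm) begins 54 mm behind the grasp point. The pads swing forward as they close: fully open they stand 13 mm farther back than shut.
Start: joints at [-1.198, 0.087, 0.176, 1.66, 0, 1.571], TCP at [0.2, -0.512, 0.304] pointing down, gripper open.
Joint ranges: [-3.13, 3.13], [-0.85, 1.81], [-1.15, 1.24], [-2.2, 2.28], [-1.44, 1.52], [-3.14, 3.14]. Speed limits (rad/s): [2.22, 2.22, 2.57, 3.14, 3.14, 3.14].

## Interface

Orientations are given as a 3x3 rotation matrix whose columns are the frame's x, y, z axes.
In Python, from cell import manip gives the robot as it stands.
- The arm moves only by the shell command python3 shift.py 'ROWS'. ROWS is a JSON list that holds a single list of rows (three levels of brackets), with 1 to 5 rows, each of 7 numbers: the finger opening in m, then dx, dy, dz in units of 5 mm, then a rotation vector rx, ry, rz in units of 0.1 rad; each row shifts and turns the commanded pose from where the row before left it, along the tool's axes as they then stand; what a row does not reach is not made up. A row lasts 1/12 s, in which the tool goes at most 0.0417 m and 0.125 rad, less where a joint would pass 70% of its speed; a pose out of reach is approached as far as the arm can. The fingers move at their own pace and stop on an object; the grip force is fixed at half the most. Time passes only in rows, so rows that do not move let the fingers close. It prints the time, the measured TCP pose, the force, the opening and the grip force at its end. Input that does not fit is refused with a message, and nothing moves.
- manip.read_state(): the state, without advancing time (a new reading comes with each control period).
- manip.get_image(name): name is "side" or "top"; returns the picture (420x560x3 uint8, red, green, blue); there is no depth.
- manip.camera_model(name): a dict with "fx", "fy", "cx", "cy" (pixels), "rvec" (rotation vector, rad) and "tvec" (3), from world to camera coordinates, as OpenCV has them. Camera axes: x right, y down, z forward; pixel columns grow to the right and rows downward; lengths in m; the calibration is good to about 2 mm. A picture is of the moment at which its call begins. camera_model takes no time and is no camera call.
- manip.close_job(): hands the job in; it is judged then, once.
The state is a dict: "time": time; "joint_positions": joint angles; "qd": joint speeds; "joint_torque": joint torques, N m; "ee_pos": TCP position; "tcp_rot": TCP orientation; "contact_force": force on the tool from outside, world axes, zero at the start; "moment": the same for the moment, N m; "finger_gap": finger opening in m; "finger_force": force on a finger pad.
Only numpy, scipy, OpenCV 4.12 (cv2) and the standard library are available. Lean on these libraries where they do the work, as an engineer would, in place of code of your own. Each camera call takes 0.05 s, during which the arm holds its last target. There are 200 camera calls.

## Working session

There is one attempt and no reset: what is moved stays moved. The work goes in short steps, Python scripts to look and compute and a shell command to move; the robot and the scene stay as the last step left them, time stands still between calls to the robot, and variables do not carry over. Pictures are saved under pics/ and viewed, at most 10 in all, crops included, and the job is handed in when it is done.

```bash
ls; mkdir -p pics; python3 - <<'E'
from cell import manip
import cv2
for n in("top","side"):
    cv2.imwrite(f"pics/{n}0.png",manip.get_image(n)[:,:,::-1]); print(manip.camera_model(n))
s=manip.read_state(); print(s)
E
```

```text
cell.py
pics
shift.py
{'fx': 420.35726050531645, 'fy': 420.35726050531645, 'cx': 286.22140551511757, 'cy': 206.7393603904464, 'rvec': array([ 2.17649456, -2.17160526,  0.15846575]), 'tvec': array([-0.03697387,  0.55504024,  0.92490734])}
{'fx': 457.0855898891057, 'fy': 457.0855898891057, 'cx': 277.1471108488877, 'cy': 211.1169102767964, 'rvec': array([ 0.19374203, -2.54505862,  1.62928735]), 'tvec': array([0.52868955, 0.06603559, 1.06632368])}
{'time': 0.1, 'joint_positions': array([-1.19802089e+00,  8.73990970e-02,  1.75243785e-01,  1.65980076e+00,
       -1.62202813e-05,  1.57080466e+00]), 'qd': array([-5.23450098e-05, -1.46159580e-03,  3.51571866e-03,  2.32274143e-04,
        1.49569725e-03, -1.51907833e-04]), 'joint_torque': array([ 9.22347572e-04, -5.21560979e+01,  4.65652549e+01,  1.60489487e-02,
        7.86962278e-05,  9.77404568e-06]), 'ee_pos': array([ 0.20026706, -0.5121234 ,  0.30327281]), 'tcp_rot': array([[ 9.31323141e-01,  3.64193650e-01, -4.37485987e-04],
       [ 3.64193913e-01, -9.31322522e-01,  1.07418297e-03],
       [-1.62299347e-05, -1.15974120e-03, -9.99999327e-01]]), 'contact_force': array([ 0.6315225 , -0.74267658, -0.52185646]), 'moment': array([-0.05259735, -0.00094444,  0.01111742]), 'finger_force': 0.0, 'finger_gap': 0.08528324200189505}
```

View pics/top0.png

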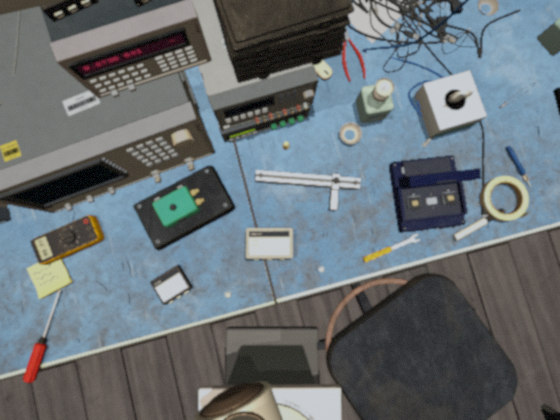

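View pics/side0.png

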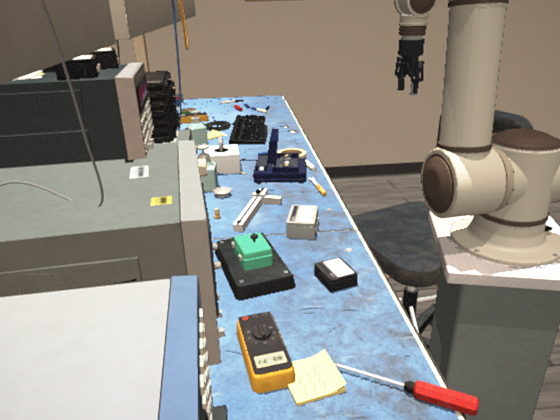

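Top: grey box at about (270,243), rail from (256,175) to (360,184), stop finger at (334,195), small box (171,285), wrench (392,248), dish (349,133), adapter (286,145). Side: box at (303,221), rail at about (250,208). I'll enlarge these for accurate edges.

```bash
python3 - <<'E'
import cv2,numpy as np
a=cv2.imread("pics/top0.png")[160:270,240:375]; b=cv2.imread("pics/side0.png")[180:245,225:330]
a=cv2.resize(a,None,fx=5.5,fy=5.5,interpolation=cv2.INTER_CUBIC)
cv2.imwrite("pics/a.png",a)
cv2.imwrite("pics/b.png",cv2.resize(b,None,fx=7,fy=7,interpolation=cv2.INTER_CUBIC))
E
```

```text
(no output)
```

View pics/a.png

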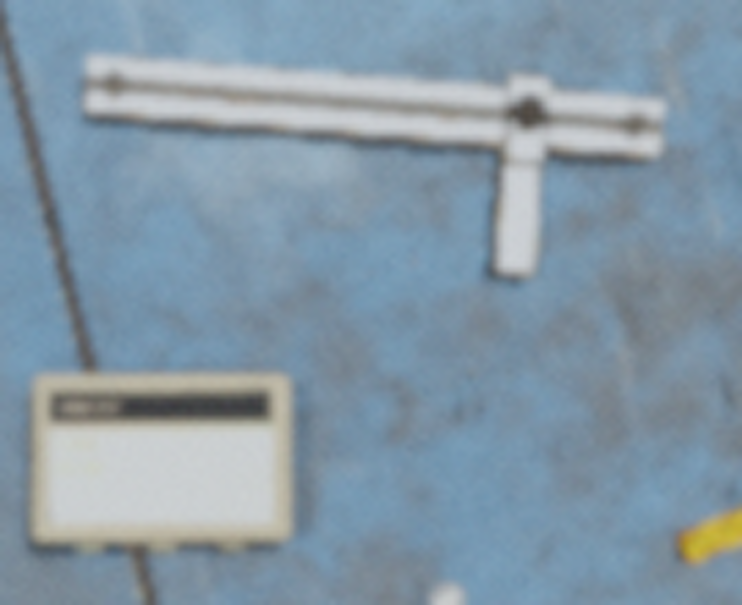

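View pics/b.png

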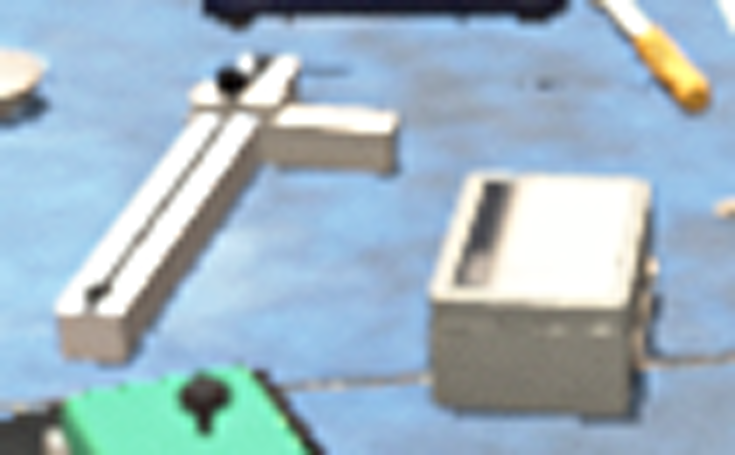

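```bash
cat > h.py <<'E'
import cv2,numpy as np
from cell import manip
def cam(n):
    m=manip.camera_model(n);K=np.array([[m['fx'],0,m['cx']],[0,m['fy'],m['cy']],[0,0,1.]])
    return K,cv2.Rodrigues(m['rvec'])[0],m['tvec']
def ray(n,uv,z):
    K,R,t=cam(n);d=(R.T@np.linalg.inv(K)@np.c_[np.atleast_2d(uv),np.ones(len(np.atleast_2d(uv)))].T).T;c=-R.T@t
    return c+d*((z-c[2])/d[:,2])[:,None]
def tri(a,b):
    P=[np.c_[cam(n)[0]@cam(n)[1],cam(n)[0]@cam(n)[2]] for n in("top","side")]
    X=cv2.triangulatePoints(P[0],P[1],np.float64(a).T,np.float64(b).T);return (X[:3]/X[3]).T
def rect(im,box,lo=-12,op=3,s=4):
    x0,y0,x1,y1=box;c=cv2.resize(im[y0:y1,x0:x1],None,fx=s,fy=s,interpolation=cv2.INTER_CUBIC).astype(int) # RGB
    m=((c[...,0]-c[...,2])>lo).astype(np.uint8)
    m=cv2.morphologyEx(m,cv2.MORPH_CLOSE,np.ones((33,33)));m=cv2.morphologyEx(m,cv2.MORPH_OPEN,np.ones((op,op)))
    C=max(cv2.findContours(m,0,2)[0],key=cv2.contourArea)
    return (cv2.boxPoints(cv2.minAreaRect(C))+.5)/s-.5+[x0,y0],m*255
E
python3 - <<'E'
from h import *
np.set_printoptions(precision=4,suppress=True)
im=cv2.imread("pics/top0.png")[:,:,::-1]
r,m=rect(im,(236,218,304,268),op=41);print(r);p=ray("top",r,.044);print(p)
cv2.imwrite("pics/m.png",m)
c=p.mean(0);print(c,[np.linalg.norm(p[i]-p[i-1]) for i in range(4)],[np.arctan2(*(p[i]-p[i-1])[1::-1]) for i in range(4)])
A=(np.array([[35,374],[292,376],[291,545],[33,543],[84,117],[497,147],[660,157],[83,55]])+.5)/5.5-.5+[240,160]
B=(np.array([[432,300],[470,175],[650,180],[637,302],[128,318],[258,132],[297,60],[60,310]])+.5)/7-.5+[225,180]
print(tri(A,B))
print("rail front L,stop corner,front R,back L\n",ray("top",A[4:],.022)); print(ray("side",B[4:],.022)); print(ray("side",B[:4],.044))
S=(np.array([[495,276],[537,276],[541,160],[499,160]])+.5)/5.5-.5+[240,160];print("stop",ray("top",S,.022))
q=ray("top",A[4:7],.022);d=q[2]-q[0];print(np.arctan2(d[1],d[0]),np.linalg.norm(d))
E
```

```text
[[244.875 227.375]
 [292.875 227.375]
 [292.875 259.875]
 [244.875 259.875]]
[[ 0.5071  0.057   0.044 ]
 [ 0.5073 -0.0504  0.044 ]
 [ 0.4351 -0.0503  0.044 ]
 [ 0.435   0.0561  0.044 ]]
[0.4711 0.0031 0.044 ] [np.float64(0.07203263170392027), np.float64(0.10731356944891617), np.float64(0.07226132609124984), np.float64(0.1063520264305172)] [np.float64(0.012070144369011687), np.float64(-1.5682742485084569), np.float64(3.1403224728796637), np.float64(1.5711420630031003)]
[[ 0.5053  0.0545  0.0424]
 [ 0.506  -0.05    0.0426]
 [ 0.4387 -0.0493  0.0441]
 [ 0.4365  0.0543  0.0453]
 [ 0.6161  0.0366  0.0205]
 [ 0.6048 -0.1384  0.0179]
 [ 0.6012 -0.207   0.0217]
 [ 0.6413  0.037   0.0225]]
rail front L,stop corner,front R,back L
 [[ 0.6165  0.0367  0.022 ]
 [ 0.6047 -0.1378  0.022 ]
 [ 0.6007 -0.207   0.022 ]
 [ 0.6431  0.0374  0.022 ]]
[[ 0.6146  0.0397  0.022 ]
 [ 0.6023 -0.1289  0.022 ]
 [ 0.6013 -0.2064  0.022 ]
 [ 0.6401  0.0363  0.022 ]]
[[ 0.5036  0.0578  0.044 ]
 [ 0.5054 -0.0469  0.044 ]
 [ 0.4397 -0.0496  0.044 ]
 [ 0.435   0.0514  0.044 ]]
stop [[ 0.5498 -0.1363  0.022 ]
 [ 0.5498 -0.154   0.022 ]
 [ 0.5992 -0.1564  0.022 ]
 [ 0.5991 -0.1386  0.022 ]]
-1.6355127310345907 0.24420476091003165
```

Triangulation agrees with the stated heights (box top 42–45 mm, rail 18–22 mm). The box centre is at about (0.471, 0.003) with yaw about 0. The rail yaw is about -0.065 and the stop corner is near (0.6045, -0.139). I'll now go to a point in front of the box.

Units first: shifts go in units of 5 mm and turns go in units of 0.1 rad. So -0.0294 m is -5.88, 0.0257 m is 5.14.

```bash
python3 shift.py '[[[0.05, 5.14, -5.88, 0, 0, 0, 0], [0.05, 5.14, -5.88, 0, 0, 0, 0], [0.05, 5.14, -5.88, 0, 0, 0, 0], [0.05, 5.14, -5.88, 0, 0, 0, 0], [0.05, 5.14, -5.88, 0, 0, 0, 0]]]'
python3 shift.py '[[[0.05, 5.14, -5.88, 0, 0, 0, 0], [0.05, 5.14, -5.88, 0, 0, 0, 0], [0.05, 5.14, -5.88, 0, 0, 0, 0], [0.05, 5.14, -5.88, 0, 0, 0, 0], [0.05, 5.14, -5.88, 0, 0, 0, 0]]]'
python3 shift.py '[[[0.05, 5.14, -5.88, 0, 0, 0, 0], [0.05, 5.14, -5.88, 0, 0, 0, 0], [0.05, 5.14, -5.88, 0, 0, 0, 0], [0.05, 5.14, -5.88, 0, 0, 0, 0], [0.05, 0, 0, 0, 0, 0, 0]]]'
python3 shift.py '[[[0.05, 0, 0, 0, 0, 0, 1.1], [0.05, 0, 0, 0, 0, 0, 1.1], [0.05, 0, 0, 0, 0, 0, 1.1], [0.05, 0, 0, 0, 0, 0, 1.08], [0.05, 0, 0, 0, 0, 0, 0]]]'
```

```text
time: 0.52
ee_pos: [0.2664, -0.3268, 0.3035]
tcp_rot: [[0.932, 0.364, -0.0], [0.364, -0.932, 0.0], [-0.0, -0.001, -1.0]]
contact_force: [0.9, -0.1, 0.7]
finger_gap: 0.0503
finger_force: 0.0
time: 0.93
ee_pos: [0.3325, -0.143, 0.3038]
tcp_rot: [[0.932, 0.364, 0.0], [0.364, -0.932, -0.0], [0.0, 0.0, -1.0]]
contact_force: [0.6, -1.0, 0.6]
finger_gap: 0.0499
finger_force: 0.0
time: 1.35
ee_pos: [0.3866, 0.0074, 0.3033]
tcp_rot: [[0.929, 0.37, -0.0], [0.37, -0.929, 0.002], [0.0, -0.002, -1.0]]
contact_force: [0.0, -0.7, 0.7]
finger_gap: 0.0503
finger_force: 0.0
time: 1.77
ee_pos: [0.3844, -0.0169, 0.3036]
tcp_rot: [[0.999, -0.049, -0.0], [-0.049, -0.999, 0.013], [-0.001, -0.013, -1.0]]
contact_force: [-1.0, 0.7, -0.6]
finger_gap: 0.05
finger_force: 0.0
```

In the tool's units: 0.036 m is 7.2.

```bash
python3 shift.py '[[[0.05, 0, 0, 7.2, 0, 0, 0], [0.05, 0, 0, 7.2, 0, 0, 0], [0.05, 0, 0, 7.2, 0, 0, 0], [0.05, 0, 0, 7.2, 0, 0, 0], [0.05, 0, 0, 0, 0, 0, 0]]]'
python3 shift.py '[[[0.05, 0, 0, 7.2, 0, 0, 0], [0.05, 0, 0, 4, 0, 0, 0], [0.05, 0, 0, 0, 0, 0, 0], [0.05, 0, 0, 0, 0, 0, 0], [0.05, 0, 0, 0, 0, 0, 0]]]'
```

```text
time: 2.18
ee_pos: [0.3815, -0.0149, 0.1534]
tcp_rot: [[0.999, -0.046, -0.009], [-0.045, -0.999, 0.014], [-0.01, -0.014, -1.0]]
contact_force: [-1.3, -0.1, -0.3]
finger_gap: 0.05
finger_force: 0.0
time: 2.6
ee_pos: [0.3857, -0.0147, 0.1063]
tcp_rot: [[0.999, -0.045, 0.003], [-0.045, -0.999, 0.014], [0.002, -0.014, -1.0]]
contact_force: [0.4, -0.1, 0.5]
finger_gap: 0.0498
finger_force: 0.0
```

In the tool's units: -0.018 m is -3.6, 0.013 m is 2.6, 0.02 rad is 0.2.

```bash
python3 shift.py '[[[0.05, 0, -3.6, 2, -0.14, 0, 0.2], [0.05, 0, 0, 2.6, 0, 0, 0], [0.05, 0, 0, 0, 0, 0, 0], [0.05, 0, 0, 0, 0, 0, 0]]]'
python3 shift.py '[[[0.05, 1.6, 0, 0, 0, 0, 0], [0.05, 1.6, 0, 0, 0, 0, 0], [0.05, 1.2, 0, 0, 0, 0, 0], [0.05, 1.2, 0, 0, 0, 0, 0], [0.05, 1.2, 0, 0, 0, 0, 0]]]'
```

```text
time: 2.93
ee_pos: [0.3847, -0.015, 0.0815]
tcp_rot: [[0.999, -0.046, 0.0], [-0.046, -0.999, 0.013], [-0.0, -0.013, -1.0]]
contact_force: [0.0, 0.8, 0.1]
finger_gap: 0.05
finger_force: 0.0
time: 3.35
ee_pos: [0.4195, -0.0166, 0.0813]
tcp_rot: [[0.999, -0.046, 0.0], [-0.046, -0.999, 0.013], [-0.0, -0.013, -1.0]]
contact_force: [-0.7, 0.8, -0.1]
finger_gap: 0.0501
finger_force: 0.0
```

```bash
python3 -c "
from cell import manip
s=manip.read_state();print(s['joint_positions'],s['qd'],s['joint_torque'],s['moment'])"
```

```text
[-0.04622568 -0.19787184 -0.52781219  1.24105791  0.01313191  3.14137286] [-0.0007948   0.18545254  0.14802885 -0.03060554 -0.00029892 -0.00057693] [-1.66063804e-03 -3.45181239e+01  4.47855449e+01  5.49565838e-02
  4.26976802e-02 -1.23505024e-04] [ 0.00061113 -0.01836235  0.04737167]
```
Joint 6 at 3.1414: limit. So wrong turn direction; start yaw 0.373 with q6=1.571, q1=-1.198... tool yaw relation: yaw = ? now q1=-.046,q6=3.14,yaw=-.046. So yaw = q1 + (3.14-q6)... initial: -1.198+1.571=0.373 ✓.. So need yaw=-.065 at q1≈0: q6=3.2 out. Use flipped: tool yaw by half-turn: yaw=3.077 → q6=0.065... also edge of range -3.14..3.14, q6 ~0: fine, mid-range! Symmetric gripper. So rotate by -π about tool z (decreasing q6): rz negative = world yaw increase. From -0.046 to 3.0766: +3.123 world, → rz = -3.123 in 26 rows of -0.12. Cheap enough (2 s). Alternatively 90° orientation (tool y along x) at q6=1.57: single contact faces instead of spread. Stick with spread; do half turn. Need to do it at safe place: back off / up. Fingers' spin radius ~ 40 mm; front at .437; TCP .42. Back off to .385 (52 mm): 25+~11 half spread + fingers thickness ~14=40 → corner sqrt(40²+11²)=42. Ok but body 57 mm at z>.081 above box: clear. Back off 0.036 and go up 0.05 too for safety. Commanded pose may now differ from actual (commands accumulate in unreachable y?). "commanded pose from where the row before left it" "what a row does not reach is not made up" — fine.

Joint 6 is at its limit, so I'll back off and use the half-turn-equivalent wrist orientation.

In the tool's units: -0.036 m is -7.2, -0.03 m is -6, -0.12 rad is -1.2.

```bash
python3 shift.py '[[[0.05, -7.2, 0, 0, 0, 0, 0], [0.05, 0, 0, -6, 0, 0, -1], [0.05, 0, 0, -6, 0, 0, -1.2], [0.05, 0, 0, 0, 0, 0, -1.2], [0.05, 0, 0, 0, 0, 0, -1.2]]]'|sed -n 2,3p
python3 shift.py '[[[0.05, 0, 0, 0, 0, 0, -1.2], [0.05, 0, 0, 0, 0, 0, -1.2], [0.05, 0, 0, 0, 0, 0, -1.2], [0.05, 0, 0, 0, 0, 0, -1.2], [0.05, 0, 0, 0, 0, 0, -1.2]]]'|sed -n 2,3p
python3 shift.py '[[[0.05, 0, 0, 0, 0, 0, -1.2], [0.05, 0, 0, 0, 0, 0, -1.2], [0.05, 0, 0, 0, 0, 0, -1.2], [0.05, 0, 0, 0, 0, 0, -1.2], [0.05, 0, 0, 0, 0, 0, -1.2]]]'|sed -n 2,3p
python3 shift.py '[[[0.05, 0, 0, 0, 0, 0, -1.2], [0.05, 0, 0, 0, 0, 0, -1.2], [0.05, 0, 0, 0, 0, 0, -1.2], [0.05, 0, 0, 0, 0, 0, -1.2], [0.05, 0, 0, 0, 0, 0, -1.2]]]'|sed -n 2,3p
python3 shift.py '[[[0.05, 0, 0, 0, 0, 0, -1.2], [0.05, 0, 0, 0, 0, 0, -1.2], [0.05, 0, 0, 0, 0, 0, -1.2], [0.05, 0, 0, 0, 0, 0, -1.2], [0.05, 0, 0, 0, 0, 0, -1.2]]]'|sed -n 2,3p
python3 shift.py '[[[0.05, 0, 0, 0, 0, 0, -1.2], [0.05, 0, 0, 0, 0, 0, -1.2], [0.05, 0, 0, 0, 0, 0, 0], [0.05, 0, 0, 0, 0, 0, 0], [0.05, 0, 0, 0, 0, 0, 0]]]'|sed -n 2,3p
```

```text
ee_pos: [0.3838, -0.0158, 0.1429]
tcp_rot: [[0.913, 0.408, 0.003], [0.408, -0.913, 0.013], [0.008, -0.011, -1.0]]
ee_pos: [0.383, -0.0157, 0.1412]
tcp_rot: [[0.523, 0.852, 0.0], [0.852, -0.523, 0.013], [0.011, -0.007, -1.0]]
ee_pos: [0.383, -0.0157, 0.1412]
tcp_rot: [[-0.049, 0.999, 0.0], [0.999, 0.049, 0.013], [0.013, 0.001, -1.0]]
ee_pos: [0.383, -0.0157, 0.1412]
tcp_rot: [[-0.605, 0.797, 0.0], [0.797, 0.604, 0.013], [0.01, 0.008, -1.0]]
ee_pos: [0.383, -0.0157, 0.1412]
tcp_rot: [[-0.949, 0.316, 0.0], [0.316, 0.949, 0.013], [0.004, 0.013, -1.0]]
ee_pos: [0.3828, -0.0157, 0.1411]
tcp_rot: [[-0.996, 0.091, 0.0], [0.091, 0.996, 0.013], [0.001, 0.013, -1.0]]
```

```bash
python3 shift.py '[[[0.05, 0, 4.2, 0, 0.13, 0, -0.27], [0.05, 0, 0, 6, 0, 0, 0], [0.05, 0, 0, 5.8, 0, 0, 0], [0.05, 0, 0, 0, 0, 0, 0], [0.05, 0, 0, 0, 0, 0, 0]]]'
python3 shift.py '[[[0.05, -1.6, 0, 0, 0, 0, 0], [0.05, -1.6, 0, 0, 0, 0, 0], [0.05, -1.2, 0, 0, 0, 0, 0], [0.05, -1.2, 0, 0, 0, 0, 0], [0.05, -1.2, 0, 0, 0, 0, 0]]]'
```

```text
time: 6.27
ee_pos: [0.3836, 0.0052, 0.0819]
tcp_rot: [[-0.998, 0.062, -0.003], [0.062, 0.998, 0.0], [0.003, -0.0, -1.0]]
contact_force: [0.4, -0.3, 0.1]
finger_gap: 0.0498
finger_force: 0.0
time: 6.68
ee_pos: [0.4195, 0.003, 0.083]
tcp_rot: [[-0.998, 0.061, 0.0], [0.061, 0.998, 0.0], [-0.0, 0.0, -1.0]]
contact_force: [-1.3, 0.2, -0.3]
finger_gap: 0.0499
finger_force: 0.0
```

```bash
for i in 1; do python3 shift.py '[[[0.05, -0.8, 0, 0, 0, 0, 0], [0.05, -0.8, 0, 0, 0, 0, 0], [0.05, -0.8, 0, 0, 0, 0, 0], [0.05, -0.8, 0, 0, 0, 0, 0], [0.05, -0.8, 0, 0, 0, 0, 0]]]'; done
python3 shift.py '[[[0.05, -1, 0, 0, 0, 0, 0], [0.05, -1, 0, 0, 0, 0, 0], [0.05, -1, 0, 0, 0, 0, 0], [0.05, -1, 0, 0, 0, 0, 0], [0.05, -1, 0, 0, 0, 0, 0]]]'
python3 shift.py '[[[0.05, -1, 0, 0, 0, 0, 0], [0.05, -1, 0, 0, 0, 0, 0], [0.05, -1, 0, 0, 0, 0, 0], [0.05, -1, 0, 0, 0, 0, 0], [0.05, -1, 0, 0, 0, 0, 0]]]'
python3 shift.py '[[[0.05, -1, 0, 0, 0, 0, 0], [0.05, -1, 0, 0, 0, 0, 0], [0.05, -0.8, 0, 0, 0, 0, 0], [0.05, -0.4, 0, 0, 0, 0, 0], [0.05, 0, 0, 0, 0, 0, 0]]]'
python3 - <<'E'
from h import *
t=manip.get_image("top");s=manip.get_image("side")
a=cv2.resize(t[150:270,225:375],None,fx=3,fy=3,interpolation=2);b=cv2.resize(s[160:280,215:335],None,fx=3,fy=3,interpolation=2)
cv2.imwrite("pics/c1.png",np.hstack([a,b])[:,:,::-1])
E
```

```text
time: 7.1
ee_pos: [0.4378, 0.0021, 0.0823]
tcp_rot: [[-0.998, 0.06, -0.003], [0.06, 0.998, 0.001], [0.003, 0.0, -1.0]]
contact_force: [-6.8, 0.5, 4.4]
finger_gap: 0.05
finger_force: 3.3
time: 7.52
ee_pos: [0.4627, 0.0005, 0.0823]
tcp_rot: [[-0.998, 0.06, -0.003], [0.06, 0.998, 0.0], [0.003, 0.0, -1.0]]
contact_force: [-6.1, 0.5, 5.6]
finger_gap: 0.0498
finger_force: 3.5
time: 7.93
ee_pos: [0.4876, -0.0011, 0.0823]
tcp_rot: [[-0.998, 0.061, -0.003], [0.061, 0.998, 0.0], [0.003, 0.0, -1.0]]
contact_force: [-7.2, -0.1, 6.6]
finger_gap: 0.0499
finger_force: 3.7
time: 8.35
ee_pos: [0.504, -0.002, 0.0822]
tcp_rot: [[-0.998, 0.061, -0.002], [0.061, 0.998, 0.0], [0.002, 0.0, -1.0]]
contact_force: [-2.5, 0.4, 2.1]
finger_gap: 0.0502
finger_force: 1.7
```

View pics/c1.png

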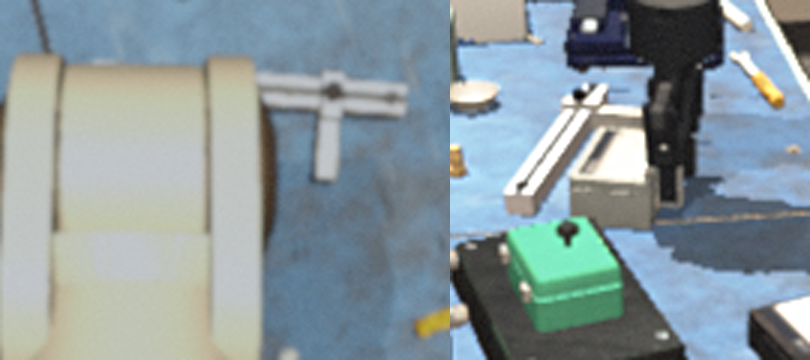

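The box is flat on the bench, pushed squarely by both fingers. A dark plate carrying a green box is near its left end, so I'll locate that plate's corner before planning the sideways push.

```bash
python3 - <<'E'
import cv2,numpy as np
a=cv2.imread("pics/top0.png")[160:255,130:250]; b=cv2.imread("pics/side0.png")[215:310,205:305]
cv2.imwrite("pics/d.png",np.hstack([cv2.resize(a,(432,342),interpolation=2),cv2.resize(b,(360,342),interpolation=2)]))
E
```

```text
(no output)
```

View pics/d.png

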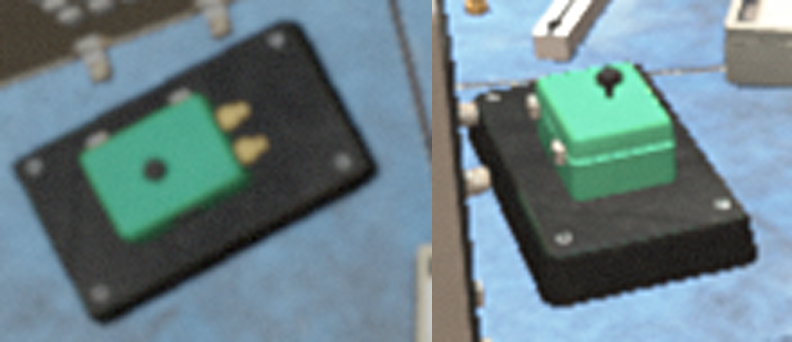

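```bash
python3 - <<'E'
from h import *
A=(np.array([[100,293],[35,167],[277,40]])+.5)/3.6-.5+[130,160]
B=(np.array([[722-432,205],[564-432,238],[493-432,97]])+.5)/3.6-.5+[205,215]
X=tri(A,B);print(X)
z=X[:,2].mean();C=(np.array([[378,170],[300,22],[100,320],[343,230]])+.5)/3.6-.5+[130,160];print(ray("top",C,z))
E
```

```text
[[0.4765368  0.25285859 0.03207461]
 [0.55529471 0.2961206  0.03218608]
 [0.63737084 0.14688099 0.03201915]]
[[0.55450354 0.08156413 0.03209328]
 [0.64936562 0.1325844  0.03209328]
 [0.46003608 0.2522833  0.03209328]
 [0.51646918 0.10291697 0.03209328]]
```

```bash
python3 shift.py '[[[0.05, -1, 0, 0, 0, 0, 0], [0.05, -1, 0, 0, 0, 0, 0], [0.05, -0.8, 0, 0, 0, 0, 0], [0.05, -0.6, 0, 0, 0, 0, 0], [0.05, -0.4, 0, 0, 0, 0, 0]]]'|grep -E 'ee|con'
python3 shift.py '[[[0.05, -0.4, 0, 0, 0, 0, 0], [0.05, -0.4, 0, 0, 0, 0, 0]]]'|grep -E 'ee|con'
python3 shift.py '[[[0.05, -0.2, 0, 0, 0, 0, 0], [0.05, -0.2, 0, 0, 0, 0, 0]]]'|grep -E 'ee|con'
python3 shift.py '[[[0.05, -0.2, 0, 0, 0, 0, 0], [0.05, -0.2, 0, 0, 0, 0, 0]]]'|grep -E 'ee|con'
```

```text
ee_pos: [0.5233, -0.0032, 0.0821]
contact_force: [-5.4, 0.3, 2.9]
ee_pos: [0.5272, -0.0034, 0.0822]
contact_force: [-4.6, 0.1, 1.0]
ee_pos: [0.5292, -0.0036, 0.0822]
contact_force: [-4.2, 0.3, -0.1]
ee_pos: [0.5312, -0.0037, 0.0822]
contact_force: [-2.9, -0.6, -0.9]
```

In the tool's units: -0.001 m is -0.2.

```bash
python3 shift.py '[[[0.05, -0.2, 0, 0, 0, 0, 0], [0.05, -0.2, 0, 0, 0, 0, 0]]]'|grep -E 'ee|con'
python3 shift.py '[[[0.05, -0.2, 0, 0, 0, 0, 0]]]'|grep -E 'ee|con'
python3 - <<'E'
from h import *
s=manip.get_image("side")
cv2.imwrite("pics/e.png",cv2.resize(s[175:250,225:335],None,fx=7,fy=7,interpolation=2)[:,:,::-1])
E
```

```text
ee_pos: [0.5332, -0.0038, 0.0822]
contact_force: [-2.4, 0.5, -1.1]
ee_pos: [0.5342, -0.0039, 0.0822]
contact_force: [-2.9, -0.3, -1.2]
```

View pics/e.png

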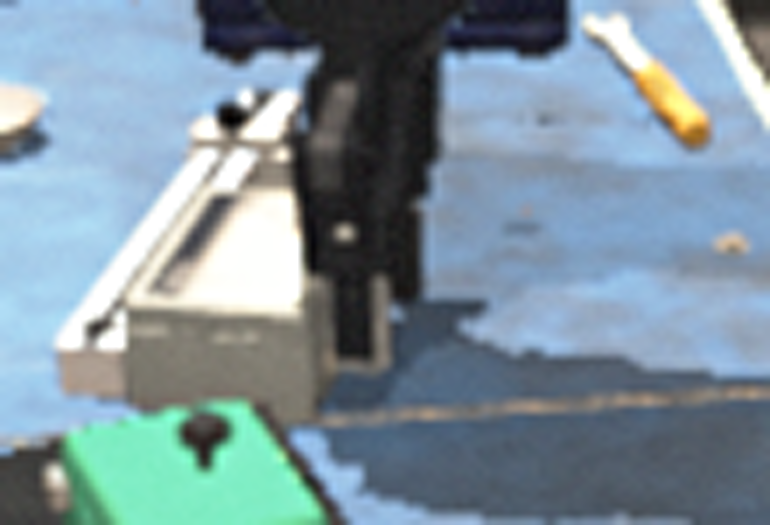

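The box's back edge at pixel column 128 of the crop almost meets the rail front, and the fingers are on its front face. I'll creep forward until the force rises.

```bash
python3 shift.py '[[[0.05, -0.2, 0, 0, 0, 0, 0]]]'|grep -E 'ee|con'
python3 shift.py '[[[0.05, -0.2, 0, 0, 0, 0, 0]]]'|grep -E 'ee|con'
python3 shift.py '[[[0.05, -0.2, 0, 0, 0, 0, 0]]]'|grep -E 'ee|con'
```

```text
ee_pos: [0.5351, -0.0039, 0.0823]
contact_force: [-2.5, 1.5, -0.9]
ee_pos: [0.5362, -0.004, 0.0823]
contact_force: [-3.1, 0.0, -0.1]
ee_pos: [0.5366, -0.004, 0.0822]
contact_force: [-11.3, 1.0, 5.0]
```

In the tool's units: -0.03 m is -6, 0.02 m is 4.

```bash
python3 shift.py '[[[0.05, 3, 0, 0, 0, 0, 0], [0.05, 4, 0, -2, 0, 0, 0], [0, 4, 0, -6, 0, 0, 0], [0, 0, 0, -6, 0, 0, 0], [0, 0, 0, -6, 0, 0, 0]]]'|grep ee
python3 shift.py '[[[0, 0, 0, -6, 0, 0, 1.2], [0, 0, 0, 0, 0, 0, 1.2], [0, 0, 0, 0, 0, 0, 1.2], [0, 0, 0, 0, 0, 0, 1.2], [0, 0, 0, 0, 0, 0, 1.2]]]'|grep ee
python3 shift.py '[[[0, 0, 0, 0, 0, 0, 1.2], [0, 0, 0, 0, 0, 0, 1.2], [0, 0, 0, 0, 0, 0, 1.2], [0, 0, 0, 0, 0, 0, 1.2], [0, 0, 0, 0, 0, 0, 1.2]]]'|grep ee
python3 shift.py '[[[0, -6, -6, 0, 0, 0, 1.2], [0, -6, -6, 0, 0, 0, 1.2], [0, -6, -6, 0, 0, 0, 1.2], [0, 0, -6, 0, 0, 0, 0], [0, 0, 0, 0, 0, 0, 0]]]'|grep -E 'ee|rot|gap'
python3 - <<'E'
from h import *
t=manip.get_image("top");s=manip.get_image("side")
a=cv2.resize(t[150:270,225:375],None,fx=3,fy=3,interpolation=2);b=cv2.resize(s[160:280,215:335],None,fx=3,fy=3,interpolation=2)
cv2.imwrite("pics/t2.png",t[:,:,::-1]);cv2.imwrite("pics/s2.png",s[:,:,::-1])
cv2.imwrite("pics/f.png",np.hstack([a,b])[:,:,::-1])
E
```

```text
ee_pos: [0.4818, -0.0007, 0.184]
ee_pos: [0.483, -0.0008, 0.2131]
ee_pos: [0.4829, -0.0008, 0.2129]
ee_pos: [0.3795, -0.1034, 0.2132]
tcp_rot: [[0.054, 0.999, -0.0], [0.999, -0.054, -0.0], [-0.0, 0.0, -1.0]]
finger_gap: -0.0005
```

View pics/f.png

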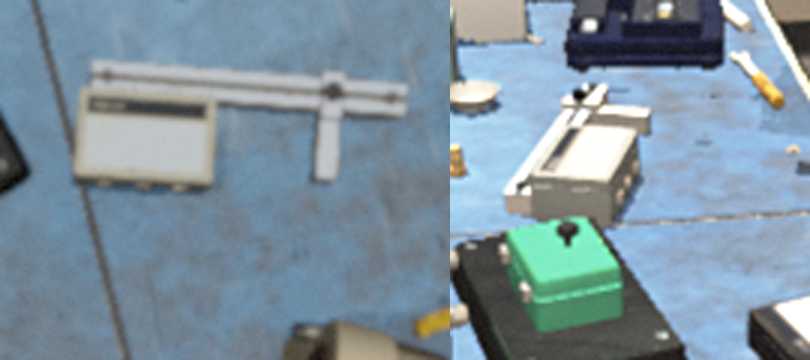

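Top crop: the box corners are at about (79,87), (215,98), (213,186) and (75,179), flush to the rail, and the stop finger is at (326,150). I'll compute world positions.

```bash
python3 - <<'E'
from h import *
np.set_printoptions(precision=4,suppress=True)
A=(np.array([[79,87],[215,98],[213,186],[75,179]])+.5)/3-.5+[225,150]
p=ray("top",A,.044);print(p,p.mean(0))
for i,j in((1,0),(2,3)):d=p[j]-p[i];print(np.arctan2(-d[0],d[1]))
a=-.0625;ex=np.array([np.cos(a),np.sin(a)]);ey=np.array([-ex[1],ex[0]])
print("rel corner",[( (q[:2]-[.6045,-.139])@ex,(q[:2]-[.6045,-.139])@ey) for q in p])
E
```

```text
[[ 0.6176  0.0444  0.044 ]
 [ 0.6097 -0.0583  0.044 ]
 [ 0.5428 -0.0567  0.044 ]
 [ 0.5477  0.0467  0.044 ]] [ 0.5794 -0.006   0.044 ]
-0.07617729476963257
-0.04733409896229412
rel corner [(np.float64(0.0015782669105847984), np.float64(0.18389992646692715)), (np.float64(0.00016831181403483214), np.float64(0.08081907606078913)), (np.float64(-0.06676777438243695), np.float64(0.0782854908655575)), (np.float64(-0.06833766815347121), np.float64(0.18179225939715615))]
```

```bash
python3 shift.py '[[[0, 4.52, 4.74, 0, 0, 0, 0.085], [0, 4.52, 4.74, 0, 0, 0, 0], [0, 4.52, 4.74, 0, 0, 0, 0], [0, 4.52, 4.74, 0, 0, 0, 0], [0, 0, 0, 0, 0, 0, 0]]]'|grep ee
python3 shift.py '[[[0, 4.52, 4.74, 0, 0, 0, 0], [0, 4.52, 4.74, 0, 0, 0, 0], [0, 4.52, 4.74, 0, 0, 0, 0], [0, 4.52, 4.74, 0, 0, 0, 0], [0, 0, 0, 0, 0, 0, 0]]]'|grep -E 'ee|rot'
```

```text
ee_pos: [0.4865, -0.0139, 0.2115]
ee_pos: [0.586, 0.0713, 0.2103]
tcp_rot: [[0.055, 0.999, -0.001], [0.999, -0.054, 0.001], [0.001, -0.001, -1.0]]
```

```bash
python3 shift.py '[[[0, -1.2, -1.2, 0, 0, 0, 0.08], [0, 0, 0, 6, 0, 0, 0], [0, 0, 0, 4, 0, 0, 0], [0, 0, 0, 0, 0, 0, 0], [0, 0, 0, 0, 0, 0, 0]]]'|grep -E 'ee|rot'
```

```text
ee_pos: [0.575, 0.0613, 0.162]
tcp_rot: [[0.067, 0.998, -0.002], [0.998, -0.067, -0.0], [-0.0, -0.002, -1.0]]
```

In the tool's units: 0.004 m is 0.8, 0.015 m is 3.

```bash
python3 shift.py '[[[0, 0.8, 0.8, 0, 0, 0, 0], [0, 0, 0, 3, 0, 0, 0], [0, 0, 0, 0, 0, 0, 0], [0, 0, 0, 0, 0, 0, 0]]]'|grep -E 'ee|con'
python3 shift.py '[[[0, 0, 0, 4, 0, 0, 0], [0, 0, 0, 4, 0, 0, 0], [0, 0, 0, 3, 0, 0, 0], [0, 0, 0, 1.8, 0, 0, 0], [0, 0, 0, 0, 0, 0, 0]]]'|grep -E 'ee|con|rot'
```

```text
ee_pos: [0.5804, 0.0656, 0.1483]
contact_force: [0.0, 0.9, 0.5]
ee_pos: [0.5796, 0.0654, 0.0823]
tcp_rot: [[0.066, 0.998, -0.003], [0.998, -0.066, -0.0], [-0.0, -0.003, -1.0]]
contact_force: [-0.1, -0.2, 0.0]
```

In the tool's units: -0.004 m is -0.8.

```bash
python3 shift.py '[[[0, -0.8, 0, 0, 0, 0, 0], [0, -0.8, 0, 0, 0, 0, 0], [0, -0.8, 0, 0, 0, 0, 0], [0, -0.8, 0, 0, 0, 0, 0], [0, -0.8, 0, 0, 0, 0, 0]]]'|grep -E 'ee|con'
python3 shift.py '[[[0, -0.8, 0, 0, 0, 0, 0], [0, -0.8, 0, 0, 0, 0, 0], [0, -0.8, 0, 0, 0, 0, 0], [0, -0.8, 0, 0, 0, 0, 0], [0, -0.8, 0, 0, 0, 0, 0]]]'|grep -E 'ee|con'
python3 shift.py '[[[0, -0.8, 0, 0, 0, 0, 0], [0, -0.8, 0, 0, 0, 0, 0], [0, -0.8, 0, 0, 0, 0, 0], [0, -0.8, 0, 0, 0, 0, 0], [0, -0.8, 0, 0, 0, 0, 0]]]'|grep -E 'ee|con'
```

```text
ee_pos: [0.5795, 0.0458, 0.0848]
contact_force: [0.0, 6.3, 3.5]
ee_pos: [0.5781, 0.0258, 0.0848]
contact_force: [-0.2, 6.9, 3.4]
ee_pos: [0.5768, 0.0058, 0.0848]
contact_force: [-0.8, 6.2, 3.5]
```

```bash
python3 shift.py '[[[0, -0.8, 0, 0, 0, 0, 0], [0, -0.8, 0, 0, 0, 0, 0], [0, -0.6, 0, 0, 0, 0, 0], [0, -0.6, 0, 0, 0, 0, 0], [0, -0.4, 0, 0, 0, 0, 0]]]'|grep -E 'ee|con'
python3 shift.py '[[[0, -0.4, 0, 0, 0, 0, 0], [0, -0.2, 0, 0, 0, 0, 0]]]'|grep -E 'ee|con'
for i in 1; do python3 shift.py '[[[0, -0.2, 0, 0, 0, 0, 0], [0, -0.2, 0, 0, 0, 0, 0]]]'|grep -E 'ee|con'; done
python3 shift.py '[[[0, -0.2, 0, 0, 0, 0, 0], [0, -0.2, 0, 0, 0, 0, 0]]]'|grep -E 'ee|con'
```

```text
ee_pos: [0.5757, -0.0102, 0.0848]
contact_force: [-0.1, 6.9, 3.6]
ee_pos: [0.5755, -0.0132, 0.0848]
contact_force: [0.5, 6.6, 3.7]
ee_pos: [0.5754, -0.015, 0.0848]
contact_force: [-0.0, 6.3, 4.1]
ee_pos: [0.5752, -0.017, 0.0848]
contact_force: [-0.7, 6.7, 4.0]
```

```bash
python3 shift.py '[[[0, -0.2, 0, 0, 0, 0, 0], [0, -0.2, 0, 0, 0, 0, 0]]]'|grep -E 'ee|con'
python3 shift.py '[[[0, -0.2, 0, 0, 0, 0, 0]]]'|grep -E 'ee|con'
python3 shift.py '[[[0, -0.2, 0, 0, 0, 0, 0]]]'|grep -E 'ee|con'
python3 shift.py '[[[0, -0.2, 0, 0, 0, 0, 0]]]'|grep -E 'ee|con'
```

```text
ee_pos: [0.5751, -0.019, 0.0848]
contact_force: [0.9, 6.5, 3.8]
ee_pos: [0.575, -0.02, 0.0848]
contact_force: [-0.0, 5.9, 4.6]
ee_pos: [0.575, -0.021, 0.0849]
contact_force: [0.1, 7.7, 4.0]
ee_pos: [0.5749, -0.0219, 0.0849]
contact_force: [0.4, 11.9, 4.7]
```

In the tool's units: -0.0007 m is -0.14.

```bash
python3 shift.py '[[[0, -0.14, 0, 0, 0, 0, 0]]]'|grep -E 'ee|con'
python3 shift.py '[[[0, -0.1, 0, 0, 0, 0, 0]]]'|grep -E 'ee|con'
```

```text
ee_pos: [0.5749, -0.022, 0.0848]
contact_force: [-0.6, 14.3, 5.0]
ee_pos: [0.5749, -0.0221, 0.0848]
contact_force: [0.6, 15.1, 4.3]
```

Contact with the stop: the force is rising while the box no longer advances. I'll retreat along +y, rise, and look.

In the tool's units: -0.03 m is -6, 0.01 m is 2.

```bash
python3 shift.py '[[[0, 0.8, 0, 0, 0, 0, 0], [0, 2, 0, 0, 0, 0, 0], [0, 2, 0, 0, 0, 0, 0], [0, 0, 0, -6, 0, 0, 0], [0, 0, 0, -6, 0, 0, 0]]]'|grep -E 'ee'
python3 shift.py '[[[0, 0, 0, -7, 0, 0, 0], [0, 0, 0, -7, 0, 0, 0], [0, 0, -7, 0, 0, 0, 0], [0, 0, -7, 0, 0, 0, 0], [0, 0, -7, 0, 0, 0, 0]]]'|grep -E 'ee'
python3 shift.py '[[[0, 0, -7, 0, 0, 0, 0], [0, 7, -4, 0, 0, 0, 0], [0, 7, 0, 0, 0, 0, 0], [0, 7, 0, 0, 0, 0, 0], [0, 7, 0, 0, 0, 0, 0]]]'|grep -E 'ee|con'
python3 - <<'E'
from h import *
t=manip.get_image("top");s=manip.get_image("side")
a=cv2.resize(t[160:240,255:365],None,fx=4,fy=4,interpolation=2);b=cv2.resize(s[170:250,245:335],None,fx=4,fy=4,interpolation=2)
cv2.imwrite("pics/g.png",np.hstack([a,b])[:,:,::-1])
E
```

```text
ee_pos: [0.5747, 0.0014, 0.1423]
ee_pos: [0.4704, 0.0079, 0.2138]
ee_pos: [0.4249, 0.1524, 0.2141]
contact_force: [-0.2, -0.4, -0.2]
```

View pics/g.png

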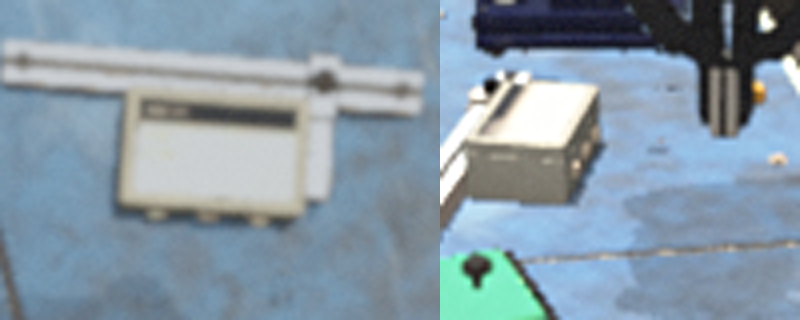

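The box sits in the corner: top crop corners are about (124,92), (309,101), (304,217) and (118,207). I'll check squareness with line fits.

```bash
python3 - <<'E'
from h import *
np.set_printoptions(precision=4,suppress=True)
t=np.mean([manip.get_image("top").astype(float) for _ in range(4)],0).astype(np.uint8)
cv2.imwrite("pics/t3.png",t[:,:,::-1])
d=t[...,0].astype(float)-t[...,2]   # box/rail warm vs blue bench
def edge(r,c,axis):
    # subpixel steepest R-B change along axis for each column/row
    P=d[r[0]:r[1],c[0]:c[1]]; P=P if axis==0 else P.T
    g=np.abs(np.diff(cv2.GaussianBlur(P,(1,3),0),axis=0)); i=np.arange(len(g))[:,None]
    g=np.where(g>.4*g.max(0),g,0); e=(g*i).sum(0)/g.sum(0)+.5
    k=np.arange(P.shape[1]); o=(c[0],r[0]) if axis==0 else (r[0],c[0])
    pts=np.c_[k+o[0],e+o[1]]; return pts if axis==0 else pts[:,::-1]
def yaw(p,z,dirY):
    w=ray("top",p,z)[:,:2]; v=cv2.fitLine(w.astype(np.float32),cv2.DIST_HUBER,0,1e-4,1e-4).ravel()
    return (np.arctan(-v[0]/v[1]) if dirY else np.arctan(v[1]/v[0])),v[2:],w.std(0)
print("rail front left",yaw(edge((176,188),(258,284),0),.022,1))
print("box left",yaw(edge((187,208),(279,292),1),.044,0))
print("rail back",yaw(edge((166,181),(258,328),0),.022,1))
A=(np.array([[124,92],[309,101],[304,217],[118,207]])+.5)/4-.5+[255,160]
p=ray("top",A,.044);print(p)
for i,j in((1,0),(2,3)):q=p[j]-p[i];print(np.arctan2(-q[0],q[1]))
c=p.mean(0)[:2];a=-.0635;ex=np.array([np.cos(a),np.sin(a)]);ey=np.array([-ex[1],ex[0]])
print("geom centre rel corner (want -.034,.0525)",(c-[.6045,-.139])@ex,(c-[.6045,-.139])@ey)
E
```

```text
rail front left (np.float32(-0.08064957), array([0.613 , 0.0079], dtype=float32), array([0.0013, 0.0174]))
box left (np.float32(-0.05483312), array([ 0.5755, -0.0318], dtype=float32), array([0.0138, 0.0012]))
rail back (np.float32(-0.06878789), array([ 0.6377, -0.0565], dtype=float32), array([0.0036, 0.0471]))
[[ 0.6089 -0.034   0.044 ]
 [ 0.6043 -0.1392  0.044 ]
 [ 0.538  -0.1356  0.044 ]
 [ 0.5433 -0.0307  0.044 ]]
-0.043687638976187916
-0.05039731487013663
geom centre rel corner (want -.034,.0525) -0.0342298319124595 0.052034503469421976
```

In the tool's units: -0.0336 m is -6.72, 0.0131 m is 2.62.

```bash
python3 shift.py '[[[0, -6.72, 2.62, 0, 0, 0, 0], [0, -6.72, 2.62, 0, 0, 0, 0], [0, -6.72, 2.62, 0, 0, 0, 0], [0, -6.72, 2.62, 0, 0, 0, 0], [0, -6.72, 2.62, 0, 0, 0, 0]]]'|grep -E 'ee'
python3 shift.py '[[[0, -6.72, 2.62, 0, 0, 0, 0], [0, 0, 0, 6, 0, 0, 0], [0, 0, 0, 6, 0, 0, 0], [0, 0, 0, 0, 0, 0, 0], [0, 0, 0, 0, 0, 0, 0]]]'|grep -E 'ee|rot'
```

```text
ee_pos: [0.4796, -0.0241, 0.2136]
ee_pos: [0.4893, -0.0565, 0.1527]
tcp_rot: [[0.068, 0.998, -0.004], [0.998, -0.068, 0.0], [0.0, -0.004, -1.0]]
```

Units first: shifts go in units of 5 mm and turns go in units of 0.1 rad. So 0.03 m is 6, 0.025 m is 5.

```bash
python3 shift.py '[[[0, 0, 0, 6, 0, 0, 0], [0, 0, 0, 5, 0, 0, 0], [0, 0, 0, 3, 0, 0, 0], [0, 0, 0, 0, 0, 0, 0]]]'|grep -E 'ee|con'
python3 shift.py '[[[0, 0, 1, 0, 0, 0, 0], [0, 0, 1, 0, 0, 0, 0], [0, 0, 0.8, 0, 0, 0, 0], [0, 0, 0.4, 0, 0, 0, 0], [0, 0, 0.4, 0, 0, 0, 0]]]'|grep -E 'ee|con'
python3 shift.py '[[[0, 0, 0.4, 0, 0, 0, 0], [0, 0, 0.4, 0, 0, 0, 0]]]'|grep -E 'ee|con'
python3 shift.py '[[[0, 0, 0.4, 0, 0, 0, 0], [0, 0, 0.4, 0, 0, 0, 0]]]'|grep -E 'ee|con'
```

```text
ee_pos: [0.4896, -0.0555, 0.0824]
contact_force: [-0.5, 1.3, 0.0]
ee_pos: [0.5093, -0.0568, 0.0843]
contact_force: [-0.1, 0.5, 0.6]
ee_pos: [0.5127, -0.0571, 0.0835]
contact_force: [0.7, -0.1, 0.5]
ee_pos: [0.5165, -0.0573, 0.0833]
contact_force: [-0.5, 0.2, -0.4]
```

In the tool's units: 0.001 m is 0.2.

```bash
python3 shift.py '[[[0, 0, 0.2, 0, 0, 0, 0], [0, 0, 0.2, 0, 0, 0, 0]]]'|grep -E 'ee|con'
python3 shift.py '[[[0, 0, 0.2, 0, 0, 0, 0], [0, 0, 0.2, 0, 0, 0, 0]]]'|grep -E 'ee|con'
python3 shift.py '[[[0, 0, 0.2, 0, 0, 0, 0], [0, 0, 0.2, 0, 0, 0, 0]]]'|grep -E 'ee|con'
python3 shift.py '[[[0, 0, 0.2, 0, 0, 0, 0], [0, 0, 0.2, 0, 0, 0, 0]]]'|grep -E 'ee|con'
```

```text
ee_pos: [0.5185, -0.0575, 0.0833]
contact_force: [-0.4, 0.0, -0.9]
ee_pos: [0.5204, -0.0576, 0.0833]
contact_force: [-0.4, 0.9, 0.5]
ee_pos: [0.5225, -0.0577, 0.0833]
contact_force: [0.1, -0.6, -1.3]
ee_pos: [0.5245, -0.0579, 0.0833]
contact_force: [-0.7, 0.2, 0.7]
```

```bash
python3 shift.py '[[[0, 0, 0.2, 0, 0, 0, 0], [0, 0, 0.2, 0, 0, 0, 0]]]'|grep -E 'ee|con'
python3 shift.py '[[[0, 0, 0.2, 0, 0, 0, 0], [0, 0, 0.2, 0, 0, 0, 0]]]'|grep -E 'ee|con'
python3 shift.py '[[[0, 0, 0.2, 0, 0, 0, 0]]]'|grep -E 'ee|con'
python3 shift.py '[[[0, 0, 0.2, 0, 0, 0, 0]]]'|grep -E 'ee|con'
python3 shift.py '[[[0, 0, 0.2, 0, 0, 0, 0]]]'|grep -E 'ee|con'
```

```text
ee_pos: [0.5265, -0.058, 0.0833]
contact_force: [0.3, -0.2, -0.8]
ee_pos: [0.5285, -0.0581, 0.0833]
contact_force: [0.5, 0.0, 0.7]
ee_pos: [0.5295, -0.0582, 0.0833]
contact_force: [-1.0, 0.1, 0.4]
ee_pos: [0.53, -0.0582, 0.0832]
contact_force: [-7.0, 0.7, 4.7]
ee_pos: [0.5303, -0.0581, 0.0832]
contact_force: [-12.1, 1.7, 8.1]
```

Stiff contact at once, so the box is flush. I'll retreat, do a final check and hand in.

```bash
python3 shift.py '[[[0, 0, -1, 0, 0, 0, 0], [0, 0, -4, 0, 0, 0, 0], [0, 0, -6, 0, 0, 0, 0], [0, 0, 0, -6, 0, 0, 0], [0, 0, -6, -6, 0, 0, 0]]]'|grep ee
python3 shift.py '[[[0, 0, 0, -8, 0, 0, 0], [0, 7, -4, -4, 0, 0, 0], [0, 7, -4, 0, 0, 0, 0], [0, 7, 0, 0, 0, 0, 0], [0, 7, 0, 0, 0, 0, 0]]]'
python3 - <<'E'
from h import *
cv2.imwrite("pics/h.png",cv2.resize(manip.get_image("top")[160:240,255:365],None,fx=6,fy=6,interpolation=2)[:,:,::-1])
E
```

```text
ee_pos: [0.4462, -0.0526, 0.1402]
time: 21.98
ee_pos: [0.4172, 0.0881, 0.2025]
tcp_rot: [[0.067, 0.998, 0.002], [0.998, -0.067, 0.001], [0.001, 0.002, -1.0]]
contact_force: [1.0, -0.1, 0.2]
finger_gap: 0.0003
finger_force: 0.0
```

View pics/h.png

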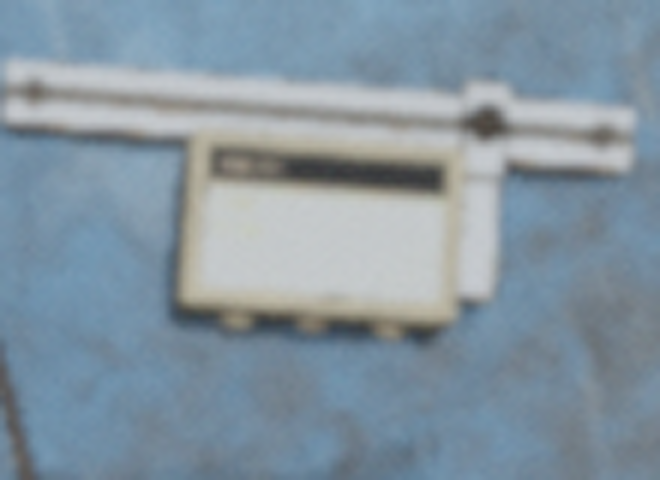

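The box is parallel to the rail, its back edge running from (190,132) to (464,147), and its right end lies along the stop at column 460. The arm is clear.

```bash
python3 -c "
from cell import manip
print(manip.close_job())"
```

```text
the job is handed in; nothing more can be done
None
```

I handed the job in at about 22 s with the grey box pushed flush against the rail and the stop and the arm clear; readings during the pushes peaked near 15 N and the fingers stayed clear of the bystanders, but no verdict was returned.

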